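# Fit up a small two-post stand for tack welding

## Robot

A 6-joint arm with a two-finger parallel gripper is mounted at the origin on the work surface. World frame = base frame: x ahead of the robot, y to its left, z up, the work surface at z = 0. Lengths are in m, angles in rad, forces in N, time in s.
With the tool pointing down it reaches from about 0.25 to 0.8 m from the base axis. Payload 3.9 kg.
Tool frame: the origin (TCP) lies midway between the tips of the shut fingers; the grasp point (between the pads) lies 19 mm behind it; z points along the fingers, y is the direction in which the jaws open and shut (so a half turn about z gives the same grasp; the last joint's range is limited). The gripper opens to 85 mm and grips with 20 to 120 N. Pads are 22 mm wide; open, the fingers measure 114 mm over their backs; the gripper's body (76 mm by 85 mm) begins 54 mm behind the grasp point. The pads swing forward as they close: fully open they stand 13 mm farther back than shut.
Start: joints at [-1.141, 0.26, -0.138, 1.173, 0, 1.571], TCP at [0.219, -0.477, 0.231] pointing down, gripper open.
Joint ranges: [-2.78, 2.78], [-0.83, 1.72], [-1.28, 1.37], [-1.9, 2.12], [-1.57, 1.48], [-3.14, 3.14]. Speed limits (rad/s): [2.57, 2.57, 3.14, 3.14, 3.14, 3.14].

## Interface

Orientations are given as a unit quaternion [w, x, y, z].
In Python, from plant import env, optics, close_job, models gives the robot as it stands.
- The arm moves only by the tool apply_moves, never from a script. Its argument "moves" is a list of rows, each a list of 3 entries, a list of its own where there are three numbers: the turn, a rotation vector about the tool's x, y, z in rad, then the shift along the tool's x, y, z in cm, then the finger opening in cm, from 0 to 8.54. A call has 1 to 12 rows; each row shifts and turns the commanded pose from where the row before left it, along the tool's axes as they then stand; what a row does not reach is not made up. A row lasts 1/8 s, in which the tool goes at most 62.5 mm and 10.7 degrees, less where a joint would pass 70% of its speed; a pose out of reach is approached as far as the arm can. A call with a gripper value outside its range is refused whole. The fingers move at their own pace and stop on an object; "force" is the grip in N (left out, the last holds). Time passes only in rows, so rows that do not move let the fingers close. It gives the time, the measured TCP pose, the force and the opening at its end, in the units of the state.
- env.sense(): the state, without advancing time (a new reading comes with each control period).
- optics.grab_frame(name): name is "scene" or "top" or "wrist"; returns a dict with "frame" (420x560x3 uint8, blue, green, red), "z_map" (420x560 float32, m along the optical axis (not along the pixel's ray), 0 where there is no reading), "mtx" (3x3 intrinsics, pixels), "k1" (the pictures are not rectified: a ray, as slopes to the right and down, at radius r is drawn at 1 + k1 r^2 times it, then the intrinsics apply), "cam_to_world" (4x4, takes a point from camera to world coordinates); the wrist camera has in their place "T_tool_cam" (4x4, takes a point from camera to tool coordinates, whose origin is the TCP and whose axes are the flange's). Camera axes: x right, y up, looking along -z (the intrinsics and any distortion apply to the point x, -y, -z); pixel columns grow to the right and rows downward; lengths in m; the calibration is good to about 2 mm. A picture is of the moment at which its call begins: read the wrist's pose just before it.
- close_job(): hands the job in, once; it reports no verdict.
Trained networks look in the newest picture that a camera, given by its name, has taken for a name from the list of things; names that differ only in an ending like _2 or _b are one class to them, and where a whole thing is asked for, a point or a joint stands for the part that bears it (a point fixed in the world has none). Each returns a list of dicts, best first, with "conf" (0 to 1); they miss things now and then, are a little off and sometimes report something else, mostly with a low value. They report only what shows in the picture. A call takes as long as a camera call. They do not tell look-alikes from the thing itself.
- models.spot_in(query, camera): "centre" ([x, y, z] in m, in world coordinates, good to about 4 mm: the middle of the surface that is visible of it).
- models.spot_point(query, camera): "centre" ([x, y, z] in m, in world coordinates, good to about 4 mm: a listed point, or the origin of a listed thing).
The state is a dict: "t": time; "qpos": joint angles; "dq": joint speeds; "joint_torque": joint torques, N m; "eef_pos": TCP position; "tcp_rot": TCP orientation; "wrist_force": force on the tool from outside, world axes, zero at the start; "moment": the same for the moment, N m; "grip_width": opening from 0.0 (shut) to 1.0 (fully open).
Only numpy, scipy, OpenCV 4.12 (cv2) and the standard library are available. Lean on these libraries where they do the work, as an engineer would, in place of code of your own. Each camera call takes 0.05 s, during which the arm holds its last target. There are 200 camera calls.

## Task

On the layout plate, stand the square tube upright in the middle of the square foot with its sides parallel to the foot's, stand the pipe upright in the middle of the round foot, and set the cap plate, nut up, centred and square on top of the square tube. Lay the tie bar flat on the layout plate midway between the two feet, lengthwise in line with them, and lay the channel piece, open side down, in the same line in the middle of the plate's free end just beyond the round foot. Let go of everything, and leave the red magnet and the small white-lidded pot where they are.

Things in the scene. Friction and masses are not known exactly. Their poses are not given: they have to be found in the camera images.
- plate_mid (a point): The layout plate: a light grey flat plate fixed on the welding table, 110 x 530 x 8 mm, its upper face 8 mm above the table. This point is the middle of its upper face; the frame's y runs along its length (roughly the robot's left-right), x across it, z up. The two feet are fixed on its lengthwise centre line, 120 mm either side of this point; which foot is at which end varies.
- foot_sq_top (a point): The square foot: a rust-brown plate 90 x 90 x 10 mm with a small bolt hole near each corner, fixed on the layout plate. This point is the middle of its upper face (18 mm above the table); x and y run parallel to its sides, z up.
- foot_rd_top (a point): The round foot: a rust-brown disc 90 mm in diameter, 10 mm thick with four small bolt holes, fixed on the layout plate. This point is the middle of its upper face (18 mm above the table), z up.
- sqtube_c (a point): The square tube: a loose piece of steel box section standing upright, 40 x 40 mm outside, 4 mm walls, 70 mm tall, open at both ends, about 0.32 kg. This point is its centre, 35 mm above its lower end; x and y run square to its sides, z up its length.
- pipe_c (a point): The pipe: a loose piece of round steel pipe standing upright, 48 mm outside diameter, 4.5 mm wall, 70 mm tall, open at both ends, about 0.32 kg. This point is its centre, 35 mm above its lower end; z up its length.
- cap_c (a point): The cap plate: a loose square steel plate 60 x 60 x 8 mm lying flat, with a long square nut 24 x 24 mm standing 30 mm high on its middle (38 mm tall in all), about 0.3 kg. It can be gripped by the nut. This point is on the middle axis, 19 mm above the underside; x and y run parallel to the sides of both plate and nut, z up.
- bar_c (a point): The tie bar: a loose straight square steel bar lying flat, 25 x 25 mm in section and 110 mm long, about 0.22 kg. This point is its centre, 12.5 mm above its underside; y runs along its length, z up.
- channel_c (a point): The channel piece: a loose short steel U-channel lying with its open side down, 40 mm wide, 25 mm high and 70 mm long, 5 mm walls, about 0.15 kg. This point is 12.5 mm above its underside, at the middle of its length and width; y runs along its length, x across its width, z up.
- magnet_c (a point): The red welding magnet, a bystander at the back of the table, left of the middle: a red block 20 x 74 mm, 50 mm high, 0.35 kg, to be left where it is. This point is its centre, 25 mm above the table; y runs along its length.
- pot_c (a point): The small grey pot with a white lid, a bystander at the back of the table, right of the middle: 42 mm in diameter, 50 mm high, 0.15 kg, to be left where it is. This point is its centre, 25 mm above the table.
Mind the look-alikes: they are no part of the job. What is shaped like the part that bears channel_c but black or blue is not meant. What is shaped like the part that bears cap_c but brown or purple is not meant.

How it is judged:
By the outcome, as a careful person would: the job done as asked, in the order asked, and still so for the second after the job is handed in, with the robot touching nothing.
It also fails if it takes over 122 s, if anything falls off the work surface, if the arm or the gripper's body presses on something with over 40 N, if the wrist force passes 120 N, or if a joint passes its speed limit or range.

## Working session

There is one attempt and no reset: what is moved stays moved. The work goes in short steps, Python scripts to look and compute and a tool call to move; the robot and the scene stay as the last step left them, time stands still between calls to the robot, and variables do not carry over. Pictures are saved under pics/ and viewed, on a budget of 14 in all, crops included, one or two more only if the job needs it, and the job is handed in when it is done.

Besides the shell and the picture viewer there is one more tool, called after "Call:" in YAML: its name, and indented under it one key for each argument. apply_moves: Moves the arm, as the interface text tells. Its arguments: {"type":"object","properties":{"moves":{"type":"array","items":{"type":"array"}},"force":{"type":"number"}},"required":["moves"]}

```bash
ls; mkdir -p pics; cat > h.py <<'E'
import numpy as np, cv2
from plant import env, optics, models
from scipy.spatial.transform import Rotation as R
def T_tool(s):
    T=np.eye(4); q=s['tcp_rot']; T[:3,:3]=R.from_quat([q[1],q[2],q[3],q[0]]).as_matrix(); T[:3,3]=s['eef_pos']; return T
def grab(n):
    s=env.sense(); d=optics.grab_frame(n)
    d['C']=T_tool(s)@np.array(d['T_tool_cam']) if n=='wrist' else np.array(d['cam_to_world'])
    return d
def cloud(d):
    h,w=d['z_map'].shape; u,v=np.meshgrid(np.arange(w),np.arange(h))
    K=np.array(d['mtx']); a=(u-K[0,2])/K[0,0]; b=(v-K[1,2])/K[1,1]; x,y=a.copy(),b.copy()
    for _ in range(8):
        f=1+d['k1']*(x*x+y*y); x,y=a/f,b/f
    z=d['z_map']; P=np.stack([x*z,-y*z,-z],-1)@d['C'][:3,:3].T+d['C'][:3,3]
    P[z==0]=np.nan; return P
def proj(d,p):
    q=np.linalg.inv(d['C'])@np.append(p,1); x,y=q[0]/-q[2],-q[1]/-q[2]; f=1+d['k1']*(x*x+y*y); K=np.array(d['mtx'])
    return K[0,0]*x*f+K[0,2],K[1,1]*y*f+K[1,2]
E
python3 - <<'E'
from h import *
s=env.sense(); print(s)
for n in('scene','top','wrist'):
    d=grab(n); cv2.imwrite(f'pics/{n}0.png',d['frame']); print(n,d['C'].round(3).tolist(),d['k1'],np.array(d['mtx']).tolist())
    np.savez(f'{n}0.npz',**{k:d[k] for k in('frame','z_map','mtx','k1','C')})
    if n!='wrist':
        for q in 'plate_mid foot_sq_top foot_rd_top sqtube_c pipe_c cap_c bar_c channel_c magnet_c pot_c'.split():
            print(q,[(np.round(r['centre'],3).tolist(),round(r['conf'],2),np.round(proj(d,r['centre'])).tolist()) for r in models.spot_point(q,n)])
E
```

```text
pics
{'t': 0.0, 'qpos': array([-1.14100170e+00,  2.60684131e-01, -1.39368139e-01,  1.17269387e+00,
        4.72962389e-06,  1.57079876e+00]), 'dq': array([-0.00022431,  0.00020458, -0.00122317,  0.00043617,  0.00095815,
       -0.00100636]), 'joint_torque': array([ 6.50845845e-05, -4.05683720e+01,  2.53919917e+01,  1.88147411e-02,
        1.00244765e-04,  1.01680567e-05]), 'eef_pos': array([ 0.2184784 , -0.47663581,  0.23046519]), 'tcp_rot': array([-9.52984286e-04,  9.76998093e-01,  2.13245811e-01, -2.05586353e-04]), 'wrist_force': array([0.53802023, 0.01249192, 0.22792783]), 'moment': array([-0.00058571,  0.03017272,  0.01269432]), 'grip_width': 0.9998355998894167}
scene [[0.737, -0.346, 0.58, 1.365], [0.675, 0.389, -0.627, -0.78], [-0.009, 0.854, 0.52, 0.738], [0.0, 0.0, 0.0, 1.0]] 0.005600216996875108 [[469.27051218652235, 0.0, 281.5265767084585], [0.0, 469.27051218652235, 211.35325811830123], [0.0, 0.0, 1.0]]
plate_mid [([0.457, 0.01, 0.005], 0.94, [238.0, 213.0])]
foot_sq_top [([0.464, -0.108, 0.017], 0.66, [209.0, 227.0])]
foot_rd_top [([0.454, 0.13, 0.016], 0.75, [265.0, 195.0
[... 1420 characters left out ...]
05, 0.018], 0.67, [249.0, 227.0]), ([0.802, 0.009, 0.022], 0.6, [281.0, 163.0])]
bar_c [([0.655, 0.23, 0.012], 0.69, [207.0, 211.0])]
channel_c [([0.616, -0.111, 0.014], 0.78, [321.0, 224.0]), ([0.639, -0.338, 0.014], 0.71, [396.0, 216.0]), ([0.456, 0.133, 0.018], 0.68, [239.0, 278.0]), ([0.659, -0.217, 0.017], 0.53, [356.0, 210.0]), ([0.672, 0.001, 0.017], 0.16, [284.0, 205.0])]
magnet_c [([0.719, 0.104, 0.022], 0.7, [249.0, 190.0])]
pot_c []
wrist [[0.417, 0.874, 0.249, 0.282], [-0.909, 0.4, 0.115, -0.448], [0.001, -0.275, 0.962, 0.374], [0.0, 0.0, 0.0, 1.0]] -0.05590413410079337 [[365.96258293686395, 0.0, 278.55828795903165], [0.0, 365.96258293686395, 214.57463519249458], [0.0, 0.0, 1.0]]
```

```bash
python3 - <<'E'
import cv2
a=cv2.imread('pics/top0.png')[130:310,120:450]; cv2.imwrite('pics/a.png',cv2.resize(a,None,fx=2.4,fy=2.4,interpolation=3))
a=cv2.imread('pics/scene0.png')[130:330,90:370]; cv2.imwrite('pics/b.png',cv2.resize(a,None,fx=2.8,fy=2.8,interpolation=3))
E
```

```text
(no output)
```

View pics/a.png

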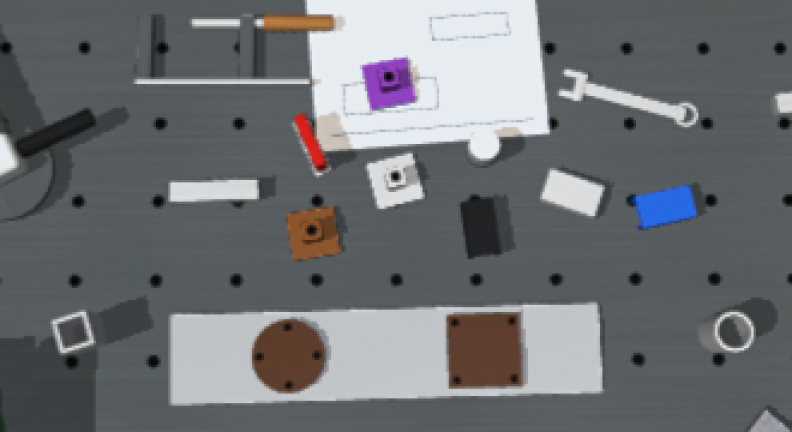

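View pics/b.png

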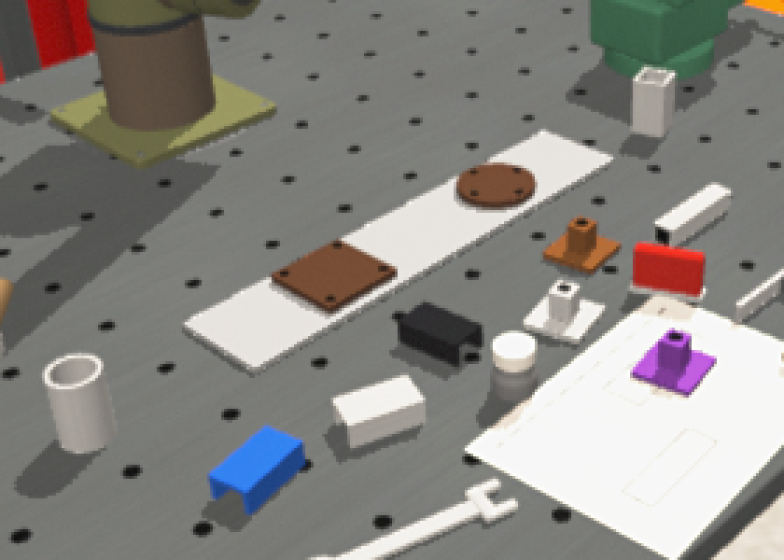

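Top view (viewed 1): what I want against its look-alikes, in full-frame pixels:
- **Cap:** white (283,204); look-alikes are brown (249,227) and purple (281,163).
- **Channel:** white (356,210); look-alikes are black (321,224) and blue (396,216).
- **Others:** bar (207,211), tube (153,268), pipe (424,268).

The scene view (2) agrees. The round foot is at the +y end. I'll check each choice close up with the wrist camera.

```bash
cat >> h.py <<'E'
def yaw(s): T=T_tool(s); return np.degrees(np.arctan2(T[1,0],T[0,0]))
def plan(p=None,yw=None,s=None):
    s=s or env.sense(); y=yaw(s); T=T_tool(s)
    print('at',s['eef_pos'].round(4),'yaw %.1f t %.2f grip %.3f F %s tilt %.2f'%(y,s['t'],s['grip_width'],np.round(s['wrist_force'],1),np.degrees(np.arccos(-T[2,2]))), 'q1,q6',s['qpos'][[0,5]].round(2))
    dy=0 if yw is None else (yw-y+180)%360-180
    print('turn z total %.4f rad'%-np.radians(dy), 'rows>=%d'%np.ceil(abs(dy)/10.5))
    if p is not None:
        a=np.radians(y+dy); d=np.array(p)-s['eef_pos']; c,n=np.cos(a),np.sin(a)
        sh=np.array([c*d[0]+n*d[1], n*d[0]-c*d[1], -d[2]])*100
        print('shift tool cm after turn',sh.round(2),'rows>=%d'%np.ceil(np.linalg.norm(sh)/6.2))
E
python3 - <<'E'
from h import *
plan((.48,-.398,.25),0)
E
```

```text
at [ 0.2188 -0.4773  0.2313] yaw 24.6 t 1.15 grip 0.998 F [-0.4 -0.7 -0. ] tilt 0.00 q1,q6 [-1.14  1.57]
turn z total 0.4298 rad rows>=3
shift tool cm after turn [26.12 -7.93 -1.87] rows>=5
```

Call:
apply_moves:
  moves:
    - [[0, 0, 0.143], [0, 0, 0], 8.5]
    - [[0, 0, 0.143], [0, 0, 0], 8.5]
    - [[0, 0, 0.143], [0, 0, 0], 8.5]
    - [[0, 0, 0], [4.35, -1.32, -0.3], 8.5]
    - [[0, 0, 0], [4.35, -1.32, -0.3], 8.5]
    - [[0, 0, 0], [4.35, -1.32, -0.3], 8.5]
    - [[0, 0, 0], [4.35, -1.32, -0.3], 8.5]
    - [[0, 0, 0], [4.35, -1.32, -0.3], 8.5]
    - [[0, 0, 0], [4.35, -1.32, -0.3], 8.5]
    - [[0, 0, 0], [0, 0, 0], 8.5]

```text
t: 2.4
eef_pos: [0.4827, -0.3968, 0.2489]
tcp_rot: [0.0, 1.0, 0.002, 0.0]
wrist_force: [-1.0, -1.0, -0.0]
grip_width: 0.994
```

```bash
cat >> h.py <<'E'
def pts(d,c,r,zl,zh,P=None):
    P=cloud(d) if P is None else P; P=P.reshape(-1,3); m=np.hypot(P[:,0]-c[0],P[:,1]-c[1])<r
    m&=(P[:,2]>zl)&(P[:,2]<zh); return P[m]
def rect(Q,tag=''):
    (c,wh,a)=cv2.minAreaRect((Q[:,:2]*1000).astype(np.float32)); 
    print(tag,'n',len(Q),'c',np.round(c,1),'wh',np.round(wh,1),'ang %.1f'%a,'(w side, mod 90)','z med %.4f p10 %.4f p90 %.4f'%(np.median(Q[:,2]),*np.percentile(Q[:,2],[10,90])))
def circ(Q,tag=''):
    A=np.c_[2*Q[:,:2],np.ones(len(Q))]; x=np.linalg.lstsq(A,(Q[:,:2]**2).sum(1),rcond=None)[0]
    c,r=cv2.minEnclosingCircle((Q[:,:2]*1000).astype(np.float32))
    print(tag,'n',len(Q),'lsq',(x[:2]*1000).round(1),'r %.1f'%(1000*np.sqrt(x[2]+x[0]**2+x[1]**2)),'enc',np.round(c,1),round(r,1),'z med %.4f'%np.median(Q[:,2]))
E
python3 - <<'E'
from h import *
d=grab('wrist'); cv2.imwrite('pics/w1.png',d['frame']); P=cloud(d)
print('table z',np.nanmedian(P[...,2]))
Q=pts(d,(.481,-.398),.04,.06,.08,P); circ(Q,'pipe')
for n in('top','scene'):
    e=grab(n); E=cloud(e); print(n)
    circ(pts(e,(.481,-.398),.04,.06,.08,E),'pipe'); rect(pts(e,(.485,.38),.04,.06,.08,E),'sqtube')
    rect(pts(e,(.675,.001),.055,.004,.05,E),'cap');rect(pts(e,(.675,.001),.025,.03,.05,E),'nut')
    rect(pts(e,(.657,.231),.07,.018,.04,E),'bar'); rect(pts(e,(.657,-.217),.05,.018,.04,E),'chan')
    rect(pts(e,(.464,-.109),.075,.0145,.025,E),'fsq'); circ(pts(e,(.456,.133),.06,.0145,.025,E),'frd')
    Q=E.reshape(-1,3); m=(abs(Q[:,0]-.46)<.075)&(abs(Q[:,1]-.01)<.29)&(Q[:,2]>.0045)&(Q[:,2]<.024); rect(Q[m],'plate')
plan((.463,-.109,.30),0)
E
```

```text
table z 0.0008180474403870486
pipe n 898 lsq [ 482.  -399.2] r 21.5 enc [ 481.3 -399.2] 24.0 z med 0.0696
top
pipe n 79 lsq [ 481.1 -400. ] r 21.5 enc [ 481.2 -400.4] 23.8 z med 0.0692
sqtube n 106 c [484.3 378.3] wh [40.5 41.3] ang 18.8 (w side, mod 90) z med 0.0679 p10 0.0630 p90 0.0722
cap n 429 c [674.    1.1] wh [100.3 102.2] ang 89.4 (w side, mod 90) z med 0.0086 p10 0.0047 p90 0.0365
nut n 68 c [674.8  -1.7] wh [24.5 23.7] ang 20.3 (w side, mod 90) z med 0.0375 p10 0.0336 p90 0.0410
bar n 310 c [660.1 223.4] wh [ 25.4 107.9] ang 2.0 (w side, mod 90) z med 0.0247 p10 0.0211 p90 0.0287
chan n 319 c [ 655.8 -222.3] wh [71.1 41.3] ang 71.7 (w side, mod 90) z med 0.0256 p10 0.0219 p90 0.0290
fsq n 857 c [ 460.7 -104.1] wh [128.   97.6] ang 87.6 (w side, mod 90) z med 0.0185 p10 0.0157 p90 0.0221
frd n 669 lsq [455.7 130.4] r 31.9 enc [454.8 135.3] 55.7 z med 0.0184
plate n 6445 c [459.4  10.1] wh [149.3 579.1] ang 0.2 (w side, mod 90) z med 0.0096 p10 0.0058 p90 0.0189
scene
pipe n 180 lsq [ 485.6 -400.9] r 21.7 enc [ 485.5 -400.8] 26.0 z med 0.0666
sqtube n 83 c [488.1 376.4] wh [
[... 264 characters left out ...]
10 0.0321 p90 0.0386
bar n 192 c [662.3 224.7] wh [ 29.1 116.4] ang 1.9 (w side, mod 90) z med 0.0237 p10 0.0202 p90 0.0258
chan n 369 c [ 658.6 -221. ] wh [70.7 45.1] ang 71.4 (w side, mod 90) z med 0.0242 p10 0.0212 p90 0.0260
fsq n 560 c [ 465.1 -109.6] wh [95.7 92.9] ang 2.3 (w side, mod 90) z med 0.0169 p10 0.0154 p90 0.0189
frd n 308 lsq [459.7 130. ] r 32.7 enc [459.1 130.6] 47.7 z med 0.0172
plate n 3497 c [462.9  12.2] wh [116.7 535.1] ang 1.2 (w side, mod 90) z med 0.0080 p10 0.0056 p90 0.0175
at [ 0.4789 -0.3978  0.249 ] yaw 0.0 t 2.55 grip 0.997 F [-0.4 -0.4  0.2] tilt 0.07 q1,q6 [-0.69  2.45]
turn z total 0.0006 rad rows>=1
shift tool cm after turn [ -1.59 -28.88  -5.1 ] rows>=5
```

View pics/w1.png

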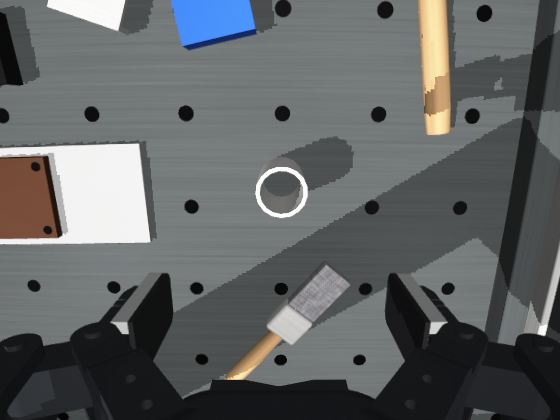

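Wrist view (3): the pipe ring is at (282,192), with the square foot's corner and plate end at left (150,190). The pipe fit agrees with the top view. Next I'll look at the whole plate.

Call:
apply_moves:
  moves:
    - [[0, 0, -0.1], [0, 0, -1.5], 8.5]
    - [[0, 0, -0.075], [0, 0, -1.5], 8.5]
    - [[0, 0, 0], [0.5, -5.8, -0.9], 8.5]
    - [[0, 0, 0], [0.5, -5.8, -0.9], 8.5]
    - [[0, 0, 0], [0.6, -5.8, -0.9], 8.5]
    - [[0, 0, 0], [0.8, -5.8, -0.9], 8.5]
    - [[0, 0, 0], [0.8, -5.8, -0.9], 8.5]
    - [[0, 0, 0], [0.9, -5.8, -0.9], 8.5]
    - [[0, 0, 0], [0.9, -5.8, 0], 8.5]
    - [[0, 0, 0], [0, 0, 0], 8.5]
    - [[0, 0, 0], [0, 0, 0], 8.5]

```text
t: 3.92
eef_pos: [0.4573, 0.0098, 0.3334]
tcp_rot: [0.0, 0.996, 0.087, -0.0]
wrist_force: [0.8, -0.3, -0.6]
grip_width: 0.995
```

```bash
cat >> h.py <<'E'
def colmask(d,lo,hi):
    m=cv2.inRange(cv2.cvtColor(d['frame'],cv2.COLOR_BGR2HSV),lo,hi)>0; return m
def onplane(d,uv,z):
    "intersect pixel rays with world plane z"
    uv=np.asarray(uv,float); K=np.array(d['mtx']); a=(uv[:,0]-K[0,2])/K[0,0]; b=(uv[:,1]-K[1,2])/K[1,1]; x,y=a.copy(),b.copy()
    for _ in range(8):
        f=1+d['k1']*(x*x+y*y); x,y=a/f,b/f
    D=np.stack([x,-y,-np.ones_like(x)],-1)@d['C'][:3,:3].T; o=d['C'][:3,3]
    return o+D*((z-o[2])/D[:,2])[:,None]
E
python3 - <<'E'
from h import *
d=grab('wrist'); cv2.imwrite('pics/w2.png',d['frame']); P=cloud(d)
np.savez('w2.npz',**{k:d[k] for k in('frame','z_map','mtx','k1','C')})
hsv=cv2.cvtColor(d['frame'],cv2.COLOR_BGR2HSV)
brown=((hsv[...,0]<18)&(hsv[...,1]>90)).astype(np.uint8)
brown=cv2.morphologyEx(brown,cv2.MORPH_CLOSE,np.ones((9,9)))
n,l,st,ce=cv2.connectedComponentsWithStats(brown)
for i in range(1,n):
    if st[i,4]>1500:
        v,u=np.where(l==i); Q=onplane(d,np.c_[u,v],.018); print(ce[i].round(),st[i]); rect(Q,'rect'); c,r=cv2.minEnclosingCircle((Q[:,:2]*1000).astype(np.float32)); print('circ',np.round(c,1),r,'mean',Q.mean(0).round(4), 'depth z',np.nanmedian(P[l==i][:,2]))
plan((.485,.37,.25),90)
E
```

```text
[222.  27.] [ 196    0   52   56 2860]
rect n 2860 c [605.9 102.4] wh [59.8 58.6] ang 9.0 (w side, mod 90) z med 0.0180 p10 0.0180 p90 0.0180
circ [606.7 102.3] 41.10353469848633 mean [0.6063 0.1021 0.018 ] depth z 0.008407616692498288
[182. 151.] [ 147  116   71   71 3968]
rect n 3968 c [456.  131.7] wh [86.9 88.3] ang 9.6 (w side, mod 90) z med 0.0180 p10 0.0180 p90 0.0180
circ [455.9 132. ] 44.583457946777344 mean [0.4568 0.1321 0.018 ] depth z 0.01805543866619108
[368. 179.] [ 328  140   83   79 4851]
rect n 4851 c [ 461.6 -106.2] wh [89.1 90.3] ang 1.2 (w side, mod 90) z med 0.0180 p10 0.0180 p90 0.0180
circ [ 461.6 -106.6] 62.19245910644531 mean [ 0.4626 -0.1059  0.018 ] depth z 0.0181506086950578
at [0.4575 0.0093 0.3333] yaw 10.0 t 3.98 grip 0.995 F [-0.2  0.3 -0.6] tilt 0.04 q1,q6 [0.02 2.99]
turn z total -1.3969 rad rows>=8
shift tool cm after turn [36.07  2.75  8.33] rows>=6
```

View pics/w2.png

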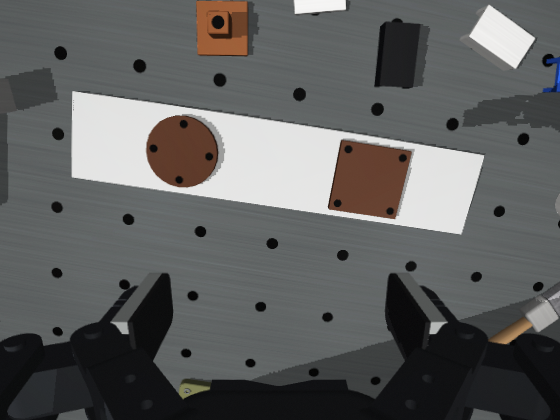

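Wrist view (4): the round foot is at (182,151) and the square foot at (368,179), both on the plate. They measure (456,132) and (462,-106) mm, yaw about 1.25°. Next is the tube.

Call:
apply_moves:
  moves:
    - [[0, 0, -0.175], [0, 0, 0.4], 8.5]
    - [[0, 0, -0.175], [0, 0, 0.4], 8.5]
    - [[0, 0, -0.175], [0, 0, 0.4], 8.5]
    - [[0, 0, -0.175], [0, 0, 0.4], 8.5]
    - [[0, 0, -0.175], [0, 0, 0.4], 8.5]
    - [[0, 0, -0.175], [0, 0, 0.4], 8.5]
    - [[0, 0, -0.175], [0, 0, 0.4], 8.5]
    - [[0, 0, -0.172], [0, 0, 0.4], 8.5]
    - [[0, 0, 0], [5.1, 0.4, 0.8], 8.5]
    - [[0, 0, 0], [5.1, 0.4, 0.8], 8.5]
    - [[0, 0, 0], [5.1, 0.4, 0.8], 8.5]

```text
t: 5.35
eef_pos: [0.4704, 0.1627, 0.277]
tcp_rot: [0.0, 0.708, 0.706, -0.0]
wrist_force: [1.4, -0.3, -0.2]
grip_width: 0.996
```

Call:
apply_moves:
  moves:
    - [[0, 0, 0], [5.1, 0.4, 0.7], 8.5]
    - [[0, 0, 0], [5.1, 0.4, 0.7], 8.5]
    - [[0, 0, 0], [5.1, 0.4, 0.7], 8.5]
    - [[0, 0, 0], [5.1, 0.3, 0.7], 8.5]
    - [[0, 0, 0], [0, 0, 0], 8.5]
    - [[0, 0, 0], [0, 0, 0], 8.5]

```text
t: 6.1
eef_pos: [0.485, 0.3658, 0.2489]
tcp_rot: [0.0, 0.707, 0.707, -0.001]
wrist_force: [-0.5, -0.1, 0.1]
grip_width: 0.996
```

```bash
python3 - <<'E'
from h import *
d=grab('wrist'); cv2.imwrite('pics/w3.png',d['frame']); P=cloud(d)
rect(pts(d,(.485,.377),.045,.062,.08,P),'sqtube')
rect(pts(d,(.485,.377),.045,.067,.08,P),'sqtube')
plan((.485,.377,.026),90)
E
```

```text
sqtube n 862 c [483.4 381.1] wh [40.1 40.3] ang 18.2 (w side, mod 90) z med 0.0700 p10 0.0673 p90 0.0710
sqtube n 778 c [483.5 381.1] wh [40.1 40.3] ang 18.2 (w side, mod 90) z med 0.0701 p10 0.0691 p90 0.0710
at [0.4849 0.3656 0.2493] yaw 90.0 t 6.15 grip 0.991 F [-0.7 -0.7  0.3] tilt 0.06 q1,q6 [0.65 2.22]
turn z total -0.0008 rad rows>=1
shift tool cm after turn [1.140e+00 1.000e-02 2.233e+01] rows>=4
```

View pics/w3.png

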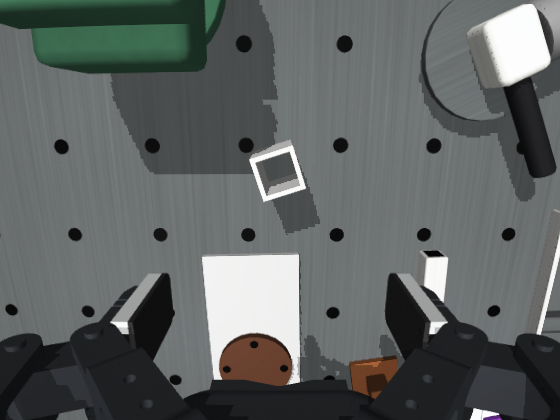

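```bash
python3 - <<'E'
from h import *
for n in('top','scene','wrist'):
    P=cloud(grab(n)).reshape(-1,3)
    for y in np.arange(.42,.56,.02):
        m=(P[:,1]>y)&(P[:,1]<y+.02)&(P[:,0]>.33)&(P[:,0]<.58); Q=P[m]
        h=Q[Q[:,2]>.03]; print(n,round(y,2),len(h), (h[:,0].min().round(3),h[:,0].max().round(3),h[:,2].max().round(3)) if len(h) else '')
plan((.4834,.3811,.12),108.2)
E
```

```text
top 0.42 0 
top 0.44 0 
top 0.46 0 
top 0.48 0 
top 0.5 0 
top 0.52 0 
top 0.54 0 
top 0.56 0 
scene 0.42 0 
scene 0.44 0 
scene 0.46 441 (np.float64(0.331), np.float64(0.427), np.float64(0.111))
scene 0.48 445 (np.float64(0.33), np.float64(0.435), np.float64(0.167))
scene 0.5 179 (np.float64(0.331), np.float64(0.438), np.float64(0.166))
scene 0.52 147 (np.float64(0.332), np.float64(0.437), np.float64(0.167))
scene 0.54 121 (np.float64(0.333), np.float64(0.436), np.float64(0.168))
scene 0.56 153 (np.float64(0.331), np.float64(0.436), np.float64(0.167))
wrist 0.42 0 
wrist 0.44 0 
wrist 0.46 2999 (np.float64(0.33), np.float64(0.42), np.float64(0.112))
wrist 0.48 7512 (np.float64(0.33), np.float64(0.429), np.float64(0.165))
wrist 0.5 391 (np.float64(0.33), np.float64(0.43), np.float64(0.165))
wrist 0.52 129 (np.float64(0.418), np.float64(0.43), np.float64(0.062))
wrist 0.54 0 
wrist 0.56 0 
at [0.4847 0.3661 0.2499] yaw 90.0 t 6.30 grip 0.995 F [-0.4 -0.5 -0. ] tilt 0.02 q1,q6 [0.65 2.22]
turn z total -0.3180 rad rows>=2
shift tool cm after turn [ 1.47  0.34 12.99] rows>=3
```

Call:
apply_moves:
  moves:
    - [[0, 0, -0.159], [0, 0, 0], 8.5]
    - [[0, 0, -0.159], [0, 0, 0], 8.5]
    - [[0, 0, 0], [1.47, 0.34, 4], 8.5]
    - [[0, 0, 0], [0, 0, 5], 8.5]
    - [[0, 0, 0], [0, 0, 5], 8.5]
    - [[0, 0, 0], [0, 0, 4], 8.5]
    - [[0, 0, 0], [0, 0, 3], 8.5]
    - [[0, 0, 0], [0, 0, 1], 8.5]
    - [[0, 0, 0], [0, 0, 0], 8.5]

```text
t: 7.42
eef_pos: [0.483, 0.3823, 0.0296]
tcp_rot: [-0.0, 0.586, 0.811, -0.0]
wrist_force: [0.6, 0.4, 1.2]
grip_width: 0.999
```

Call:
apply_moves:
  moves:
    - [[0, 0, 0], [0, 0, 0], 3.4]
    - [[0, 0, 0], [0, 0, 0], 3.4]
    - [[0, 0, 0], [0, 0, 0], 3.4]
    - [[0, 0, 0], [0, 0, 0], 3.4]
    - [[0, 0, 0], [0, 0, 0], 3.4]
    - [[0, 0, 0], [0, 0, 0], 3.4]
  force: 50

```text
t: 8.18
eef_pos: [0.4835, 0.3834, 0.0306]
tcp_rot: [0.0, 0.585, 0.811, 0.001]
wrist_force: [-0.7, 0.2, 5.8]
grip_width: 0.462
```

Call:
apply_moves:
  moves:
    - [[0, 0, 0], [0, 0, -5], 3.4]
    - [[0, 0, 0.148], [0, 0, -5], 3.4]
    - [[0, 0, 0.148], [0, 0, -2], 3.4]
    - [[0, 0, 0], [-5.44, -0.36, 0], 3.4]
    - [[0, 0, 0], [-5.44, -0.36, 0], 3.4]
    - [[0, 0, 0], [-5.44, -0.36, 0], 3.4]
    - [[0, 0, 0], [-5.44, -0.36, 0], 3.4]
    - [[0, 0, 0], [-5.44, -0.36, 0], 3.4]
    - [[0, 0, 0], [-5.44, -0.36, 0], 3.4]
    - [[0, 0, 0], [-5.44, -0.36, 0], 3.4]
    - [[0, 0, 0], [-5.44, -0.36, 0], 3.4]
    - [[0, 0, 0], [-5.44, -0.36, 0], 3.4]

```text
t: 9.68
eef_pos: [0.4611, -0.109, 0.1487]
tcp_rot: [-0.001, 0.699, 0.716, -0.0]
wrist_force: [1.3, 0.7, -4.3]
grip_width: 0.463
```

Call:
apply_moves:
  moves:
    - [[0, 0, 0], [0, 0, 0], 3.4]
    - [[0, 0, 0], [0, 0, 0], 3.4]

```text
t: 9.93
eef_pos: [0.4613, -0.1073, 0.1487]
tcp_rot: [-0.001, 0.699, 0.715, -0.0]
wrist_force: [0.9, -0.9, -3.7]
grip_width: 0.461
```

```bash
python3 - <<'E'
from h import *
d=grab('wrist'); cv2.imwrite('pics/w4.png',d['frame']); P=cloud(d)
s=env.sense(); z=s['eef_pos'][2]-.0306
rect(pts(d,s['eef_pos'][:2],.05,z+.066,z+.075,P),'tube in hand')
hsv=cv2.cvtColor(d['frame'],cv2.COLOR_BGR2HSV)
b=((hsv[...,0]<18)&(hsv[...,1]>90)); v,u=np.where(b); Q=onplane(d,np.c_[u,v],.018)
Q=Q[np.hypot(Q[:,0]-.462,Q[:,1]+.107)<.075]; rect(Q,'foot')
plan((.462,-.107,.0495),91.25)
E
```

```text
tube in hand n 6800 c [ 461.1 -108.5] wh [82.6 39.9] ang 1.1 (w side, mod 90) z med 0.1880 p10 0.1856 p90 0.1891
foot n 9159 c [ 461.3 -106.6] wh [89. 89.] ang 1.3 (w side, mod 90) z med 0.0180 p10 0.0180 p90 0.0180
at [ 0.4615 -0.1067  0.1488] yaw 91.4 t 9.97 grip 0.466 F [ 0.1 -0.1 -4.3] tilt 0.10 q1,q6 [-0.23  1.32]
turn z total 0.0027 rad rows>=1
shift tool cm after turn [-0.03  0.05  9.93] rows>=2
```

View pics/w4.png

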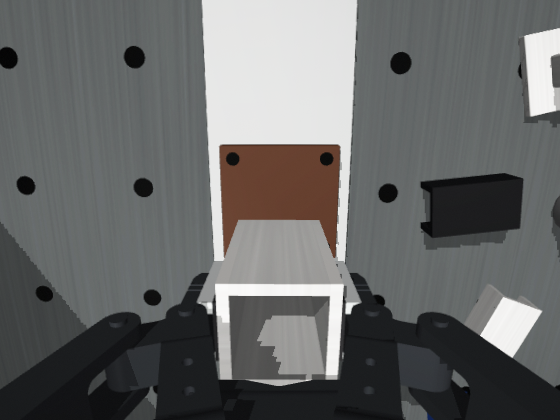

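Wrist view (5): the tube is in hand at (280,300) and the foot behind it at (280,200), sides parallel. Tube centre is about 1.7 mm short in y, so I'll correct that and lower it.

Call:
apply_moves:
  moves:
    - [[0, 0, 0], [0.17, 0.02, 3], 3.4]
    - [[0, 0, 0], [0, 0, 3], 3.4]
    - [[0, 0, 0], [0, 0, 2], 3.4]
    - [[0, 0, 0], [0, 0, 1.2], 3.4]
    - [[0, 0, 0], [0, 0, 0.5], 3.4]
    - [[0, 0, 0], [0, 0, 0.2], 3.4]
    - [[0, 0, 0], [0, 0, 0.1], 3.4]
    - [[0, 0, 0], [0, 0, 0], 3.4]

```text
t: 10.98
eef_pos: [0.4628, -0.106, 0.0498]
tcp_rot: [0.0, 0.699, 0.716, 0.0]
wrist_force: [0.2, -0.0, -3.8]
grip_width: 0.456
```

Call:
apply_moves:
  moves:
    - [[0, 0, 0], [0, 0, 0.1], 3.4]
    - [[0, 0, 0], [0, 0, 0], 3.4]

```text
t: 11.22
eef_pos: [0.4627, -0.106, 0.0487]
tcp_rot: [0.0, 0.699, 0.715, 0.0]
wrist_force: [-0.8, -0.3, -2.0]
grip_width: 0.46
```

Call:
apply_moves:
  moves:
    - [[0, 0, 0], [0, 0, 0.05], 3.4]
    - [[0, 0, 0], [0, 0, 0], 3.4]
    - [[0, 0, 0], [0, 0, 0], 4.4]
    - [[0, 0, 0], [0, 0, 0], 5.5]
    - [[0, 0, 0], [0, 0, 0], 7]
    - [[0, 0, 0], [0, 0, 0], 7]
    - [[0, 0, 0], [0, 0, -4], 7]
    - [[0, 0, 0], [0, 0, -5], 7]
    - [[0, 0, 0], [0, 0, -5], 8.5]
    - [[0, 0, 0], [0, 0, 0], 8.5]
    - [[0, 0, 0], [0, 0, 0], 8.5]

```text
t: 12.6
eef_pos: [0.462, -0.1057, 0.1873]
tcp_rot: [-0.0, 0.699, 0.716, -0.0]
wrist_force: [0.1, -0.6, -0.1]
grip_width: 1.0
```

```bash
cat >> h.py <<'E'
def brownrect(d,c):
    hsv=cv2.cvtColor(d['frame'],cv2.COLOR_BGR2HSV)
    v,u=np.where((hsv[...,0]<18)&(hsv[...,1]>90)); Q=onplane(d,np.c_[u,v],.018); Q=Q[np.hypot(Q[:,0]-c[0],Q[:,1]-c[1])<.075]; rect(Q,'brown'); return Q
E
python3 - <<'E'
from h import *
d=grab('wrist'); P=cloud(d)
rect(pts(d,(.462,-.107),.05,.084,.095,P),'tube'); brownrect(d,(.462,-.107))
rect(pts(d,(.462,-.107),.075,.0145,.023,P),'foot depth')
plan((.481,-.399,.25),90)
E
```

```text
tube n 1367 c [ 462.2 -108.3] wh [40.  40.7] ang 1.1 (w side, mod 90) z med 0.0881 p10 0.0868 p90 0.0890
brown n 6416 c [ 461.4 -106.8] wh [89.1 88.6] ang 1.4 (w side, mod 90) z med 0.0180 p10 0.0180 p90 0.0180
foot depth n 7197 c [ 461.3 -106.6] wh [90.5 89.9] ang 1.4 (w side, mod 90) z med 0.0182 p10 0.0173 p90 0.0191
at [ 0.4614 -0.1056  0.1866] yaw 91.4 t 12.65 grip 0.994 F [ 0.4 -0.3 -0.1] tilt 0.13 q1,q6 [-0.22  1.32]
turn z total 0.0240 rad rows>=1
shift tool cm after turn [-29.34   1.96  -6.34] rows>=5
```

Call:
apply_moves:
  moves:
    - [[0, 0, 0.024], [0, 0, 0], 8.5]
    - [[0, 0, 0], [-5.87, 0.39, 0], 8.5]
    - [[0, 0, 0], [-5.87, 0.39, 0], 8.5]
    - [[0, 0, 0], [-5.87, 0.39, 0], 8.5]
    - [[0, 0, 0], [-5.87, 0.39, 0], 8.5]
    - [[0, 0, 0], [-5.87, 0.39, 0], 8.5]
    - [[0, 0, 0], [0, 0, 0], 8.5]
    - [[0, 0, 0], [0, 0, 0], 8.5]

```text
t: 13.65
eef_pos: [0.481, -0.3987, 0.1862]
tcp_rot: [-0.002, 0.707, 0.707, 0.0]
wrist_force: [0.5, -0.2, -1.1]
grip_width: 0.996
```

```bash
python3 - <<'E'
from h import *
d=grab('wrist'); P=cloud(d)
circ(pts(d,(.4815,-.399),.04,.062,.08,P),'pipe')
e=grab('top'); E=cloud(e); rect(pts(e,(.462,-.107),.05,.08,.1,E),'tube top'); brownrect(e,(.462,-.107)); circ(pts(e,(.481,-.398),.04,.06,.08,E),'pipe')
plan((.4815,-.3995,.03),90)
E
```

```text
pipe n 1307 lsq [ 481.  -398.3] r 21.4 enc [ 481.1 -399.1] 24.0 z med 0.0698
tube top n 79 c [ 462.2 -110.3] wh [38.9 39.4] ang 0.4 (w side, mod 90) z med 0.0870 p10 0.0828 p90 0.0907
brown n 637 c [ 462.5 -109.3] wh [85.4 84.6] ang 89.7 (w side, mod 90) z med 0.0180 p10 0.0180 p90 0.0180
pipe n 109 lsq [ 481.4 -400.1] r 21.7 enc [ 482.1 -400.2] 24.6 z med 0.0694
at [ 0.4814 -0.3978  0.1871] yaw 90.0 t 13.75 grip 0.998 F [-0.1  0.2  0.1] tilt 0.12 q1,q6 [-0.69  0.88]
turn z total 0.0008 rad rows>=1
shift tool cm after turn [-1.700e-01  1.000e-02  1.571e+01] rows>=3
```

Call:
apply_moves:
  moves:
    - [[0, 0, 0], [-0.15, 0, 5], 8.5]
    - [[0, 0, 0], [0, 0, 5], 8.5]
    - [[0, 0, 0], [0, 0, 4], 8.5]
    - [[0, 0, 0], [0, 0, 1.6], 8.5]
    - [[0, 0, 0], [0, 0, 0], 8.5]
    - [[0, 0, 0], [0, 0, 0], 4.2]
    - [[0, 0, 0], [0, 0, 0], 4.2]
    - [[0, 0, 0], [0, 0, 0], 4.2]
    - [[0, 0, 0], [0, 0, 0], 4.2]
    - [[0, 0, 0], [0, 0, 0], 4.2]
    - [[0, 0, 0], [0, 0, 0], 4.2]
  force: 50

```text
t: 15.12
eef_pos: [0.4827, -0.4018, 0.0341]
tcp_rot: [0.002, 0.707, 0.707, 0.0]
wrist_force: [-1.3, -0.5, 5.4]
grip_width: 0.553
```

```bash
python3 - <<'E'
from h import *
for i in range(3): plan((.456,.132,.18),91.25); optics.grab_frame('top')
E
```

```text
at [ 0.4827 -0.4018  0.0341] yaw 90.0 t 15.12 grip 0.553 F [-1.3 -0.5  5.4] tilt 0.19 q1,q6 [-0.69  0.88]
turn z total -0.0221 rad rows>=1
shift tool cm after turn [ 53.42  -1.5  -14.59] rows>=9
at [ 0.4827 -0.4018  0.0341] yaw 90.0 t 15.18 grip 0.557 F [-1.3  0.6  5. ] tilt 0.19 q1,q6 [-0.69  0.88]
turn z total -0.0221 rad rows>=1
shift tool cm after turn [ 53.42  -1.51 -14.59] rows>=9
at [ 0.4827 -0.4017  0.0341] yaw 90.0 t 15.22 grip 0.555 F [-1.2  0.   4.8] tilt 0.19 q1,q6 [-0.69  0.88]
turn z total -0.0221 rad rows>=1
shift tool cm after turn [ 53.42  -1.51 -14.59] rows>=9
```

Call:
apply_moves:
  moves:
    - [[0, 0, -0.022], [0, 0, -5], 4.2]
    - [[0, 0, 0], [0, 0, -5], 4.2]
    - [[0, 0, 0], [0, 0, -4.5], 4.2]
    - [[0, 0, 0], [5.93, -0.17, 0], 4.2]
    - [[0, 0, 0], [5.93, -0.17, 0], 4.2]
    - [[0, 0, 0], [5.93, -0.17, 0], 4.2]
    - [[0, 0, 0], [5.93, -0.17, 0], 4.2]
    - [[0, 0, 0], [5.93, -0.17, 0], 4.2]
    - [[0, 0, 0], [5.93, -0.17, 0], 4.2]
    - [[0, 0, 0], [5.93, -0.17, 0], 4.2]
    - [[0, 0, 0], [5.93, -0.17, 0], 4.2]
    - [[0, 0, 0], [5.7, -0.17, 0], 4.2]

```text
t: 16.77
eef_pos: [0.4546, 0.132, 0.1775]
tcp_rot: [0.0, 0.699, 0.715, 0.001]
wrist_force: [0.6, -0.4, -2.2]
grip_width: 0.553
```

Call:
apply_moves:
  moves:
    - [[0, 0, 0], [0, 0, 2], 4.2]
    - [[0, 0, 0], [0, 0, 2], 4.2]
    - [[0, 0, 0], [0, 0, 0], 4.2]
    - [[0, 0, 0], [0, 0, 0], 4.2]

```text
t: 17.27
eef_pos: [0.4553, 0.13, 0.1377]
tcp_rot: [0.0, 0.699, 0.715, 0.001]
wrist_force: [0.1, 0.2, -2.9]
grip_width: 0.557
```

```bash
python3 - <<'E'
from h import *
d=grab('wrist'); cv2.imwrite('pics/w5.png',d['frame']); P=cloud(d)
s=env.sense(); z=s['eef_pos'][2]-.0341
print(z); Q=pts(d,s['eef_pos'][:2],.05,z+.064,z+.078,P); Q=Q[abs(Q[:,0]-s['eef_pos'][0])<.0235]; circ(Q,'pipe in hand'); rect(Q)
brownrect(d,(.456,.132))
plan((.456,.132,.0525),91.25)
E
```

```text
0.10376062286792187
pipe in hand n 6831 lsq [455.4 133.8] r 21.6 enc [456.5 132.3] 25.7 z med 0.1733
 n 6831 c [455.6 133.2] wh [47.9 47. ] ang 90.0 (w side, mod 90) z med 0.1733 p10 0.1695 p90 0.1744
brown n 6631 c [455.9 142.6] wh [70.2 88.2] ang 89.3 (w side, mod 90) z med 0.0180 p10 0.0180 p90 0.0180
at [0.4556 0.1301 0.1379] yaw 91.2 t 17.32 grip 0.559 F [ 0.7 -0.5 -2.2] tilt 0.10 q1,q6 [0.28 1.83]
turn z total -0.0004 rad rows>=1
shift tool cm after turn [0.19 0.04 8.54] rows>=2
```

View pics/w5.png

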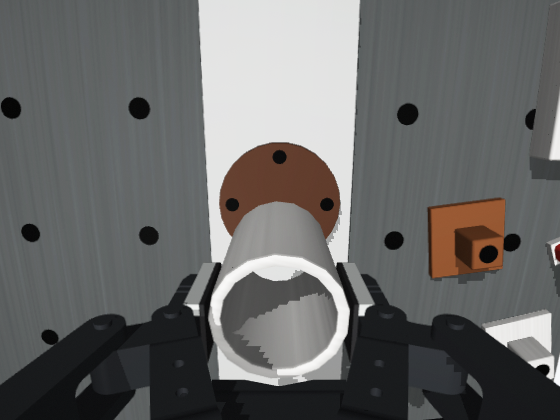

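Wrist view (6): the pipe is in hand at (280,320) over the round foot at (280,200), centred to about 1 mm. Lowering it.

Call:
apply_moves:
  moves:
    - [[0, 0, 0], [0.05, 0.03, 3], 4.2]
    - [[0, 0, 0], [0, 0, 3], 4.2]
    - [[0, 0, 0], [0, 0, 1.5], 4.2]
    - [[0, 0, 0], [0, 0, 0.5], 4.2]
    - [[0, 0, 0], [0, 0, 0.3], 4.2]
    - [[0, 0, 0], [0, 0, 0.1], 4.2]
    - [[0, 0, 0], [0, 0, 0], 4.2]
    - [[0, 0, 0], [0, 0, 0], 4.2]

```text
t: 18.32
eef_pos: [0.4554, 0.1308, 0.0532]
tcp_rot: [0.0, 0.699, 0.715, 0.0]
wrist_force: [-0.3, -0.0, -2.4]
grip_width: 0.56
```

Call:
apply_moves:
  moves:
    - [[0, 0, 0], [0, 0, 0.1], 4.2]
    - [[0, 0, 0], [0, 0, 0], 4.2]

```text
t: 18.58
eef_pos: [0.4554, 0.1308, 0.0521]
tcp_rot: [0.0, 0.699, 0.715, 0.0]
wrist_force: [-1.6, 0.1, 0.1]
grip_width: 0.558
```

Call:
apply_moves:
  moves:
    - [[0, 0, 0], [0, 0, 0], 5]
    - [[0, 0, 0], [0, 0, 0], 6]
    - [[0, 0, 0], [0, 0, 0], 7]
    - [[0, 0, 0], [0, 0, 0], 7]
    - [[0, 0, 0], [0, 0, -4], 7]
    - [[0, 0, 0], [0, 0, -6], 7]
    - [[0, 0, 0], [0, 0, -6], 8]
    - [[0, 0, 0], [-4, 0, -4], 8]
    - [[0, 0, 0], [-4, 0, -3], 8]
    - [[0, 0, 0], [-4, 0, -2], 8]

```text
t: 19.82
eef_pos: [0.4582, 0.0096, 0.3037]
tcp_rot: [0.001, 0.699, 0.715, 0.001]
wrist_force: [0.2, -0.0, -0.3]
grip_width: 0.938
```

Call:
apply_moves:
  moves:
    - [[0, 0, 0.175], [0, 0, 0], 8]
    - [[0, 0, 0.175], [0, 0, 0], 8]
    - [[0, 0, 0.175], [0, 0, 0], 8]
    - [[0, 0, 0.175], [0, 0, 0], 8]
    - [[0, 0, 0.175], [0, 0, 0], 8]
    - [[0, 0, 0.175], [0, 0, 0], 8]
    - [[0, 0, 0.175], [0, 0, 0], 8]
    - [[0, 0, 0.175], [0, 0, 0], 8]
    - [[0, 0, 0], [0, 0, 0], 8]
    - [[0, 0, 0], [0, 0, 0], 8]

```text
t: 21.08
eef_pos: [0.4577, 0.0106, 0.3018]
tcp_rot: [0.0, 0.995, 0.097, -0.0]
wrist_force: [0.2, -0.8, -0.2]
grip_width: 0.936
```

```bash
python3 - <<'E'
from h import *
d=grab('wrist'); P=cloud(d)
rect(pts(d,(.462,-.107),.05,.08,.095,P),'tube');brownrect(d,(.462,-.107))
circ(pts(d,(.456,.132),.05,.08,.095,P),'pipe');brownrect(d,(.456,.132))
e=grab('top'); E=cloud(e); circ(pts(e,(.456,.132),.05,.08,.1,E),'pipe top'); brownrect(e,(.456,.132))
plan((.675,-.001,.20),19)
E
```

```text
tube n 829 c [ 462.5 -108.6] wh [40.5 41. ] ang 1.1 (w side, mod 90) z med 0.0877 p10 0.0826 p90 0.0890
brown n 3194 c [ 461.5 -106.1] wh [89.1 90.5] ang 1.5 (w side, mod 90) z med 0.0180 p10 0.0180 p90 0.0180
pipe n 795 lsq [455.4 132.2] r 21.5 enc [455.4 132.8] 24.2 z med 0.0875
brown n 2476 c [459.1 127.5] wh [87.5 78.4] ang 34.2 (w side, mod 90) z med 0.0180 p10 0.0180 p90 0.0180
pipe top n 84 lsq [455.4 130.2] r 21.5 enc [455.2 130.1] 23.5 z med 0.0873
brown n 403 c [456.3 134.1] wh [81.6 72.9] ang 0.8 (w side, mod 90) z med 0.0180 p10 0.0180 p90 0.0180
at [0.4577 0.0107 0.3018] yaw 11.1 t 21.18 grip 0.939 F [ 0.4 -0.5  0.9] tilt 0.00 q1,q6 [0.02 2.97]
turn z total -0.1373 rad rows>=1
shift tool cm after turn [20.16  8.18 10.18] rows>=4
```

Call:
apply_moves:
  moves:
    - [[0, 0, -0.137], [0, 0, 0], 7]
    - [[0, 0, 0], [4.03, 1.64, 2], 7]
    - [[0, 0, 0], [4.03, 1.64, 2], 7]
    - [[0, 0, 0], [4.03, 1.64, 2], 7]
    - [[0, 0, 0], [4.03, 1.64, 2], 7]
    - [[0, 0, 0], [4.03, 1.64, 2], 7]
    - [[0, 0, 0], [0, 0, 0], 7]
    - [[0, 0, 0], [0, 0, 0], 7]

```text
t: 22.18
eef_pos: [0.6744, -0.0016, 0.2015]
tcp_rot: [-0.0, 0.986, 0.164, -0.001]
wrist_force: [-0.8, 0.7, 1.0]
grip_width: 0.817
```

```bash
python3 - <<'E'
from h import *
d=grab('wrist'); cv2.imwrite('pics/w6.png',d['frame']); P=cloud(d)
rect(pts(d,(.675,-.001),.03,.033,.045,P),'nut'); rect(pts(d,(.675,-.001),.045,.0055,.0105,P),'plate')
rect(pts(d,(.675,-.001),.025,.02,.045,P),'nut+')
plan((.675,-.001,.012),19)
E
```

```text
nut n 767 c [674.3   1.4] wh [24.4 24. ] ang 15.0 (w side, mod 90) z med 0.0381 p10 0.0368 p90 0.0390
plate n 3148 c [674.5   1.3] wh [60.3 60.1] ang 14.7 (w side, mod 90) z med 0.0081 p10 0.0072 p90 0.0091
nut+ n 835 c [674.4   1.4] wh [24.6 23.9] ang 14.6 (w side, mod 90) z med 0.0380 p10 0.0354 p90 0.0390
at [ 0.6743 -0.0016  0.2024] yaw 18.9 t 22.23 grip 0.817 F [-0.2  0.7  0.7] tilt 0.01 q1,q6 [-0.    2.81]
turn z total -0.0013 rad rows>=1
shift tool cm after turn [ 0.09 -0.03 19.04] rows>=4
```

View pics/w6.png

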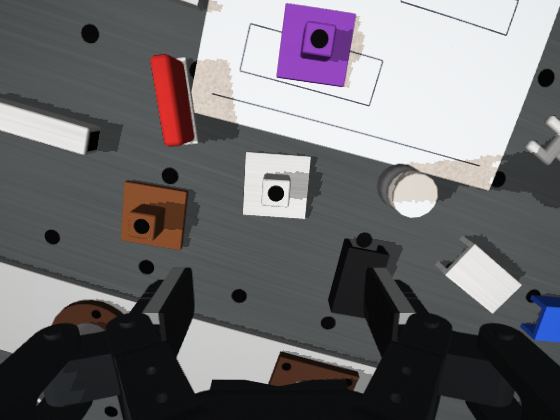

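Wrist view (7): the white cap with its nut is at (277,190). The brown one at (150,215) and the purple one at (315,45) are the look-alikes. Cap yaw is 14.8°. Grasping the nut.

Call:
apply_moves:
  moves:
    - [[0, 0, 0.0716], [0, 0, 3], 5.5]
    - [[0, 0, 0], [0.09, -0.29, 4], 5.5]
    - [[0, 0, 0], [0, 0, 4], 5.5]
    - [[0, 0, 0], [0, 0, 4], 5.5]
    - [[0, 0, 0], [0, 0, 2.5], 5.5]
    - [[0, 0, 0], [0, 0, 1.1], 5]
    - [[0, 0, 0], [0, 0, 0.5], 4.5]
    - [[0, 0, 0], [0, 0, 0], 4.5]

```text
t: 23.22
eef_pos: [0.6757, 0.0014, 0.0121]
tcp_rot: [0.0, 0.992, 0.129, 0.001]
wrist_force: [-0.3, -0.2, 0.9]
grip_width: 0.526
```

Call:
apply_moves:
  moves:
    - [[0, 0, 0], [0, 0, 0], 3.5]
    - [[0, 0, 0], [0, 0, 0], 1.8]
    - [[0, 0, 0], [0, 0, 0], 1.8]
    - [[0, 0, 0], [0, 0, 0], 1.8]
    - [[0, 0, 0], [0, 0, 0], 1.8]
    - [[0, 0, 0], [0, 0, 0], 1.8]
  force: 50

```text
t: 23.98
eef_pos: [0.6761, 0.0015, 0.012]
tcp_rot: [-0.0, 0.992, 0.129, 0.001]
wrist_force: [-1.1, 0.9, 6.7]
grip_width: 0.273
```

Call:
apply_moves:
  moves:
    - [[0, 0, 0], [0, 0, -4], 1.8]
    - [[0, 0, 0], [0, 0, -6], 1.8]
    - [[0, 0, 0.118], [0, 0, -3.8], 1.8]
    - [[0, 0, 0.118], [0, 0, 0], 1.8]
    - [[0, 0, 0], [-4.29, 2.1, 0], 1.8]
    - [[0, 0, 0], [-4.29, 2.1, 0], 1.8]
    - [[0, 0, 0], [-4.29, 2.1, 0], 1.8]
    - [[0, 0, 0], [-4.29, 2.1, 0], 1.8]
    - [[0, 0, 0], [-4.29, 2.1, 0], 1.8]
    - [[0, 0, 0], [0, 0, 0], 1.8]
    - [[0, 0, 0], [0, 0, 0], 1.8]

```text
t: 25.35
eef_pos: [0.4633, -0.1085, 0.1487]
tcp_rot: [-0.0, 1.0, 0.011, 0.0]
wrist_force: [0.5, -0.1, -2.5]
grip_width: 0.271
```

```bash
python3 - <<'E'
from h import *
s=env.sense(); d=grab('wrist'); cv2.imwrite('pics/w7.png',d['frame']); P=cloud(d)
z=s['eef_pos'][2]-.012; print(z)
rect(pts(d,s['eef_pos'][:2],.05,z+.003,z+.012,P),'cap plate'); rect(pts(d,s['eef_pos'][:2],.03,z+.033,z+.045,P),'nut/hand')
rect(pts(d,s['eef_pos'][:2],.05,.08,.095,P),'tube top seen'); Q=brownrect(d,(.462,-.107))
print(d['C'].round(3))
plan((.4638,-.108,.10),1.25)
E
```

```text
0.13671572641116303
cap plate n 7501 c [ 475.1 -108.1] wh [34.1 60.4] ang 1.0 (w side, mod 90) z med 0.1448 p10 0.1438 p90 0.1456
nut/hand n 5228 c [ 462.3 -108.4] wh [24.7 50.8] ang 1.3 (w side, mod 90) z med 0.1749 p10 0.1727 p90 0.1770
tube top seen n 635 c [ 480.5 -107.9] wh [ 4.1 40. ] ang 1.0 (w side, mod 90) z med 0.0877 p10 0.0825 p90 0.0889
brown n 5016 c [ 483.2 -106.6] wh [45.2 88.9] ang 1.2 (w side, mod 90) z med 0.0180 p10 0.0180 p90 0.0180
[[ 0.022  0.962  0.274  0.532]
 [-1.     0.021  0.007 -0.107]
 [ 0.001 -0.274  0.962  0.292]
 [ 0.     0.     0.     1.   ]]
at [ 0.4639 -0.1083  0.1488] yaw 1.3 t 25.40 grip 0.273 F [ 0.4  0.3 -3.1] tilt 0.06 q1,q6 [-0.23  2.89]
turn z total 0.0006 rad rows>=1
shift tool cm after turn [-0.01 -0.03  4.88] rows>=1
```

View pics/w7.png

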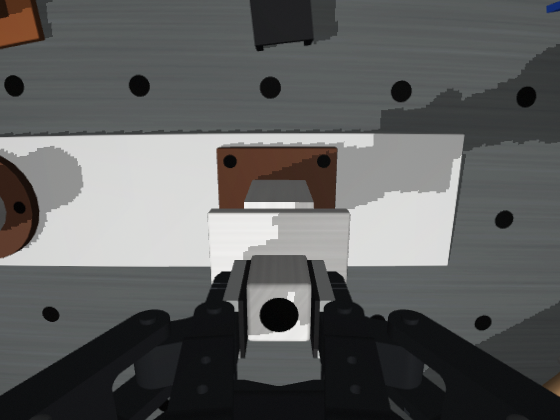

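Wrist view (8): the cap is in hand at (279,250), centred and square over the tube at (279,190), within 0.5 mm. Lowering it.

Call:
apply_moves:
  moves:
    - [[0, 0, 0], [0.03, 0, 2.5], 1.8]
    - [[0, 0, 0], [0, 0, 1.5], 1.8]
    - [[0, 0, 0], [0, 0, 0.5], 1.8]
    - [[0, 0, 0], [0, 0, 0.2], 1.8]
    - [[0, 0, 0], [0, 0, 0.1], 1.8]
    - [[0, 0, 0], [0, 0, 0], 1.8]

```text
t: 26.15
eef_pos: [0.4638, -0.1084, 0.1012]
tcp_rot: [0.0, 1.0, 0.011, 0.0]
wrist_force: [-0.5, -0.1, -2.7]
grip_width: 0.275
```

Call:
apply_moves:
  moves:
    - [[0, 0, 0], [0, 0, 0.1], 1.8]
    - [[0, 0, 0], [0, 0, 0], 1.8]

```text
t: 26.4
eef_pos: [0.4635, -0.1084, 0.1]
tcp_rot: [0.0, 1.0, 0.011, 0.0]
wrist_force: [0.2, -0.4, -2.1]
grip_width: 0.271
```

Call:
apply_moves:
  moves:
    - [[0, 0, 0], [0, 0, 0.05], 1.8]
    - [[0, 0, 0], [0, 0, 0], 1.8]

```text
t: 26.65
eef_pos: [0.4636, -0.1084, 0.1]
tcp_rot: [0.0, 1.0, 0.011, 0.0]
wrist_force: [-1.6, 0.1, 5.5]
grip_width: 0.272
```

Call:
apply_moves:
  moves:
    - [[0, 0, 0], [0, 0, -0.04], 2.6]
    - [[0, 0, 0], [0, 0, 0], 3.2]
    - [[0, 0, 0], [0, 0, 0], 4.2]
    - [[0, 0, 0], [0, 0, 0], 5]
    - [[0, 0, 0], [0, 0, -3], 5]
    - [[0, 0, 0], [0, 0, -5], 5]
    - [[0, 0, 0], [0, 0, -4], 7]
    - [[0, 0, -0.176], [0, 0, 0], 8]
    - [[0, 0, -0.176], [0, 0, 0], 8]
    - [[0, 0, -0.176], [0, 0, 0], 8]
    - [[0, 0, -0.176], [0, 0, 0], 8]
    - [[0, 0, -0.176], [0, 0, 0], 8]

```text
t: 28.15
eef_pos: [0.4632, -0.1083, 0.2196]
tcp_rot: [-0.0, 0.899, 0.439, -0.0]
wrist_force: [0.2, 0.3, 0.1]
grip_width: 0.939
```

Call:
apply_moves:
  moves:
    - [[0, 0, -0.176], [0, 0, 0], 7]
    - [[0, 0, -0.176], [0, 0, 0], 7]
    - [[0, 0, -0.176], [0, 0, 0], 7]
    - [[0, 0, -0.176], [0, 0, 0], 7]
    - [[0, 0, 0], [4.66, 2.96, 0], 7]
    - [[0, 0, 0], [4.66, 2.96, 0], 7]
    - [[0, 0, 0], [4.66, 2.96, 0], 7]
    - [[0, 0, 0], [4.66, 2.96, 0], 7]
    - [[0, 0, 0], [4.66, 2.96, 0], 7]
    - [[0, 0, 0], [4.66, 2.96, 0], 7]
    - [[0, 0, 0], [4.66, 2.96, 0], 7]
    - [[0, 0, 0], [0, 0, 0], 7]

```text
t: 29.65
eef_pos: [0.66, 0.2287, 0.2175]
tcp_rot: [-0.0, 0.693, 0.721, -0.0]
wrist_force: [-1.7, -0.8, 0.2]
grip_width: 0.819
```

```bash
python3 - <<'E'
from h import *
d=grab('wrist'); cv2.imwrite('pics/w8.png',d['frame']); P=cloud(d)
rect(pts(d,(.66,.2245),.07,.018,.04,P),'bar')
e=grab('top'); E=cloud(e); rect(pts(e,(.462,-.108),.05,.09,.11,E),'cap top'); rect(pts(e,(.462,-.108),.03,.12,.14,E),'nut')
rect(pts(e,(.66,.2245),.07,.018,.04,E),'bar')
plan((.66,.2245,.006),92)
E
```

```text
bar n 3052 c [659.7 227.2] wh [ 24.8 110. ] ang 2.3 (w side, mod 90) z med 0.0251 p10 0.0241 p90 0.0261
cap top n 387 c [ 463.3 -110.5] wh [59.1 57.9] ang 89.7 (w side, mod 90) z med 0.0963 p10 0.0932 p90 0.0998
nut n 77 c [ 462.4 -111.4] wh [22.4 24.3] ang 89.5 (w side, mod 90) z med 0.1270 p10 0.1233 p90 0.1301
bar n 192 c [660.4 203.9] wh [25.1 69. ] ang 0.6 (w side, mod 90) z med 0.0242 p10 0.0206 p90 0.0286
at [0.6584 0.2252 0.2187] yaw 92.1 t 29.75 grip 0.817 F [-0.3 -0.2 -0. ] tilt 0.11 q1,q6 [0.33 1.86]
turn z total 0.0014 rad rows>=1
shift tool cm after turn [-0.07  0.16 21.27] rows>=4
```

View pics/w8.png

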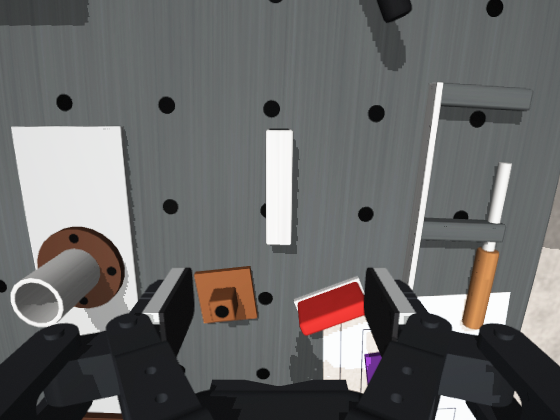

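Wrist view (9): the bar is at (279,187), with the magnet and brown look-alike well clear. The arm was still settling, so I'll re-measure once.

```bash
python3 - <<'E'
from h import *
d=grab('wrist'); P=cloud(d)
rect(pts(d,(.66,.2245),.07,.018,.04,P),'bar')
plan((.66,.2245,.006),92.3)
E
```

```text
bar n 3063 c [659.7 227.1] wh [ 25. 110.] ang 2.2 (w side, mod 90) z med 0.0251 p10 0.0241 p90 0.0261
at [0.6582 0.2243 0.2192] yaw 92.0 t 29.80 grip 0.821 F [ 0.6 -0.1 -0.2] tilt 0.09 q1,q6 [0.33 1.86]
turn z total -0.0049 rad rows>=1
shift tool cm after turn [1.000e-02 1.800e-01 2.132e+01] rows>=4
```

Call:
apply_moves:
  moves:
    - [[0, 0, -0.005], [0.1, 0.15, 5], 6]
    - [[0, 0, 0], [0, 0, 5], 5.5]
    - [[0, 0, 0], [0, 0, 5], 5]
    - [[0, 0, 0], [0, 0, 4], 5]
    - [[0, 0, 0], [0, 0, 1.6], 5]
    - [[0, 0, 0], [0, 0, 0.8], 5]
    - [[0, 0, 0], [0, 0, 0], 5]
    - [[0, 0, 0], [0, 0, 0], 5]

```text
t: 30.8
eef_pos: [0.6617, 0.2264, 0.0077]
tcp_rot: [0.001, 0.693, 0.721, 0.001]
wrist_force: [0.8, -0.4, -0.4]
grip_width: 0.586
```

Call:
apply_moves:
  moves:
    - [[0, 0, 0], [0, 0, 0], 3.5]
    - [[0, 0, 0], [0, 0, 0], 1.8]
    - [[0, 0, 0], [0, 0, 0], 1.8]
    - [[0, 0, 0], [0, 0, 0], 1.8]
    - [[0, 0, 0], [0, 0, 0], 1.8]
    - [[0, 0, 0], [0, 0, 0], 1.8]
  force: 50

```text
t: 31.55
eef_pos: [0.661, 0.2264, 0.0069]
tcp_rot: [0.0, 0.693, 0.721, 0.001]
wrist_force: [-1.1, 0.1, 5.0]
grip_width: 0.277
```

Call:
apply_moves:
  moves:
    - [[0, 0, 0], [0, 0, -4], 1.8]
    - [[0, 0, 0], [0, 0, -6], 1.8]
    - [[0, 0, 0.016], [0, 0, -5.5], 1.8]
    - [[0, 0, 0], [-4.17, -4.15, 0], 1.8]
    - [[0, 0, 0], [-4.17, -4.15, 0], 1.8]
    - [[0, 0, 0], [-4.17, -4.15, 0], 1.8]
    - [[0, 0, 0], [-4.17, -4.15, 0], 1.8]
    - [[0, 0, 0], [-4.17, -4.15, 0], 1.8]
    - [[0, 0, 0], [0, 0, 0], 1.8]
    - [[0, 0, 0], [0, 0, 0], 1.8]
    - [[0, 0, 0], [0, 0, 0], 1.8]

```text
t: 32.92
eef_pos: [0.4591, 0.0131, 0.1607]
tcp_rot: [0.0, 0.698, 0.716, 0.0]
wrist_force: [0.0, 0.5, -2.7]
grip_width: 0.283
```

```bash
python3 - <<'E'
from h import *
s=env.sense(); d=grab('wrist'); cv2.imwrite('pics/w9.png',d['frame']); P=cloud(d)
z=s['eef_pos'][2]-.0069
Q=pts(d,s['eef_pos'][:2],.08,z+.02,z+.03,P); rect(Q,'bar+pads')
Q=Q[Q[:,1]>s['eef_pos'][1]+.014]; rect(Q,'bar front'); print('bar max y',np.percentile(Q[:,1],99.5))
brownrect(d,(.456,.132)); circ(pts(d,(.456,.132),.05,.08,.095,P),'pipe')
Q=P.reshape(-1,3); m=(Q[:,2]>.0055)&(Q[:,2]<.011)&(Q[:,1]>.19)&(Q[:,1]<.29)&(abs(Q[:,0]-.455)<.07); rect(Q[m],'plate end')
plan((.4588,.0128,.0155),91.4)
E
```

```text
bar+pads n 16133 c [459.   21.8] wh [95.8 49.3] ang 75.5 (w side, mod 90) z med 0.1791 p10 0.1781 p90 0.1799
bar front n 8017 c [457.8  48.1] wh [25.2 42.3] ang 1.3 (w side, mod 90) z med 0.1790 p10 0.1781 p90 0.1798
bar max y 0.0689227025154048
brown n 6747 c [455.7 124.1] wh [88.4 70.2] ang 1.5 (w side, mod 90) z med 0.0180 p10 0.0180 p90 0.0180
pipe n 1494 lsq [454.9 132. ] r 21.0 enc [454.8 132.9] 23.9 z med 0.0878
  return _methods._mean(a, axis=axis, dtype=dtype,
  ret = ret.dtype.type(ret / rcount)
Traceback (most recent call last):
  File "h.py", line 35, in rect
    print(tag,'n',len(Q),'c',np.round(c,1),'wh',np.round(wh,1),'ang %.1f'%a,'(w side, mod 90)','z med %.4f p10 %.4f p90 %.4f'%(np.median(Q[:,2]),*np.percentile(Q[:,2],[10,90])))
                                                                                                                                                  ~~~~~~~~~~~~~^^^^^^^^^^^^^^^^
IndexError: index -1 is out of bounds for axis 0 with size 0
```

View pics/w9.png

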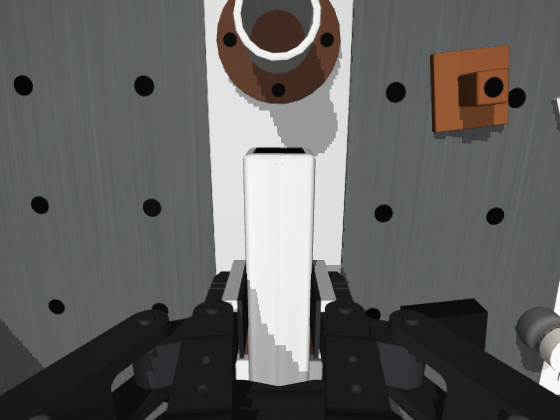

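Wrist view (10): the bar is in hand at (280,230), in line with the pipe's foot at (278,45). Lowering it between the feet.

Call:
apply_moves:
  moves:
    - [[0, 0, 0], [-0.03, 0, 4], 1.8]
    - [[0, 0, 0], [0, 0, 5], 1.8]
    - [[0, 0, 0], [0, 0, 3], 1.8]
    - [[0, 0, 0], [0, 0, 1.5], 1.8]
    - [[0, 0, 0], [0, 0, 0.6], 1.8]
    - [[0, 0, 0], [0, 0, 0.3], 1.8]
    - [[0, 0, 0], [0, 0, 0], 1.8]
    - [[0, 0, 0], [0, 0, 0], 1.8]

```text
t: 33.98
eef_pos: [0.4586, 0.0123, 0.0173]
tcp_rot: [0.001, 0.698, 0.716, 0.001]
wrist_force: [-0.2, 0.6, -2.6]
grip_width: 0.279
```

Call:
apply_moves:
  moves:
    - [[0, 0, 0], [0, 0, 0.15], 1.8]
    - [[0, 0, 0], [0, 0, 0], 1.8]

```text
t: 34.22
eef_pos: [0.458, 0.0122, 0.0154]
tcp_rot: [0.0, 0.698, 0.716, 0.0]
wrist_force: [0.0, -0.5, -2.1]
grip_width: 0.28
```

Call:
apply_moves:
  moves:
    - [[0, 0, 0], [0, 0, 0.06], 1.8]
    - [[0, 0, 0], [0, 0, 0], 1.8]

```text
t: 34.48
eef_pos: [0.458, 0.0122, 0.0148]
tcp_rot: [0.0, 0.698, 0.716, 0.0]
wrist_force: [-0.7, -0.4, 0.3]
grip_width: 0.279
```

Call:
apply_moves:
  moves:
    - [[0, 0, 0], [0, 0, 0], 2.8]
    - [[0, 0, 0], [0, 0, 0], 3.6]
    - [[0, 0, 0], [0, 0, 0], 5]
    - [[0, 0, 0], [0, 0, 0], 5]
    - [[0, 0, 0], [0, 0, -4], 5]
    - [[0, 0, 0], [0, 0, -5.5], 5]
    - [[0, 0, 0], [0, 0, -6], 6]
    - [[0, 0, 0], [0, 0, -6], 7]
    - [[0, 0, 0.172], [0, 0, 0], 7]
    - [[0, 0, 0.172], [0, 0, 0], 7]
    - [[0, 0, 0], [0, 0, 0], 7]

```text
t: 35.85
eef_pos: [0.4578, 0.0122, 0.2297]
tcp_rot: [0.0, 0.81, 0.586, 0.0]
wrist_force: [-0.3, -0.3, -0.2]
grip_width: 0.82
```

Call:
apply_moves:
  moves:
    - [[0, 0, 0], [-2.66, 4.35, 0], 7]
    - [[0, 0, 0], [-2.66, 4.35, 0], 7]
    - [[0, 0, 0], [-2.66, 4.35, 0], 7]
    - [[0, 0, 0], [-2.66, 4.35, 0], 7]
    - [[0, 0, 0], [-2.66, 4.35, 0], 7]
    - [[0, 0, 0], [-2.66, 4.35, 0], 7]
    - [[0, 0, 0], [0, 0, 0], 7]
    - [[0, 0, 0], [0, 0, 0], 7]
    - [[0, 0, 0], [0, 0, 0], 7]

```text
t: 36.98
eef_pos: [0.6548, -0.2202, 0.2299]
tcp_rot: [-0.0, 0.81, 0.586, -0.0]
wrist_force: [0.7, -0.2, 1.3]
grip_width: 0.819
```

```bash
python3 - <<'E'
from h import *
d=grab('wrist'); cv2.imwrite('pics/w10.png',d['frame']); P=cloud(d)
rect(pts(d,(.656,-.221),.055,.018,.04,P),'chan')
plan((.656,-.221,.008),71.7)
E
```

```text
chan n 2981 c [ 655.8 -219.4] wh [70.4 40.2] ang 70.6 (w side, mod 90) z med 0.0252 p10 0.0241 p90 0.0261
at [ 0.6549 -0.2202  0.2302] yaw 71.8 t 37.02 grip 0.817 F [ 0.6 -0.3  0.7] tilt 0.01 q1,q6 [-0.32  1.56]
turn z total 0.0016 rad rows>=1
shift tool cm after turn [-0.04  0.13 22.22] rows>=4
```

View pics/w10.png

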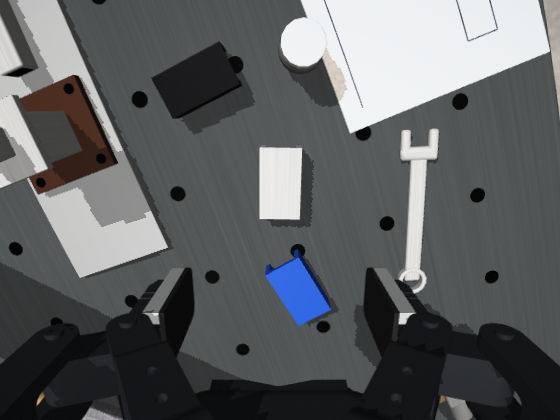

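Wrist view (11): the white channel is at (281,183), with the black one at (198,80) and the blue one at (297,290) as look-alikes. Wrench and pot are clear. Grasping.

Call:
apply_moves:
  moves:
    - [[0, 0, 0.02], [0.05, 0.08, 5], 6.5]
    - [[0, 0, 0], [0, 0, 5], 6.2]
    - [[0, 0, 0], [0, 0, 5], 6]
    - [[0, 0, 0], [0, 0, 4.5], 6]
    - [[0, 0, 0], [0, 0, 2], 6]
    - [[0, 0, 0], [0, 0, 0.8], 6]
    - [[0, 0, 0], [0, 0, 0], 6]
    - [[0, 0, 0], [0, 0, 0], 5]
    - [[0, 0, 0], [0, 0, 0], 3.4]
    - [[0, 0, 0], [0, 0, 0], 3.4]
    - [[0, 0, 0], [0, 0, 0], 3.4]
    - [[0, 0, 0], [0, 0, 0], 3.4]
  force: 40

```text
t: 38.52
eef_pos: [0.6578, -0.2214, 0.0085]
tcp_rot: [0.001, 0.816, 0.577, 0.001]
wrist_force: [-0.5, 0.8, 6.1]
grip_width: 0.457
```

Call:
apply_moves:
  moves:
    - [[0, 0, 0], [0, 0, 0], 3.4]
    - [[0, 0, 0], [0, 0, 0], 3.4]

```text
t: 38.78
eef_pos: [0.6578, -0.2215, 0.0085]
tcp_rot: [0.001, 0.816, 0.577, 0.001]
wrist_force: [0.6, -0.3, 6.0]
grip_width: 0.457
```

Call:
apply_moves:
  moves:
    - [[0, 0, 0], [0, 0, -4], 3.4]
    - [[0, 0, 0], [0, 0, -5], 3.4]
    - [[0, 0, -0.182], [0, 0, -6], 3.4]
    - [[0, 0, -0.181], [0, 0, -6], 3.4]
    - [[0, 0, 0], [5.04, -2.15, 0], 3.4]
    - [[0, 0, 0], [5.04, -2.15, 0], 3.4]
    - [[0, 0, 0], [5.04, -2.15, 0], 3.4]
    - [[0, 0, 0], [5.04, -2.15, 0], 3.4]
    - [[0, 0, 0], [5.04, -2.15, 0], 3.4]
    - [[0, 0, 0], [5.04, -2.15, 0], 3.4]
    - [[0, 0, 0], [5.04, -2.15, 0], 3.4]
    - [[0, 0, 0], [5.04, -2.15, 0], 3.4]

```text
t: 40.28
eef_pos: [0.4741, 0.1794, 0.2167]
tcp_rot: [0.0, 0.699, 0.715, 0.0]
wrist_force: [0.4, 0.4, -1.4]
grip_width: 0.456
```

Call:
apply_moves:
  moves:
    - [[0, 0, 0], [5.04, -2.15, 0], 3.4]
    - [[0, 0, 0], [0, 0, 4], 3.4]
    - [[0, 0, 0], [0, 0, 4], 3.4]
    - [[0, 0, 0], [0, 0, 0], 3.4]
    - [[0, 0, 0], [0, 0, 0], 3.4]
    - [[0, 0, 0], [0, 0, 0], 3.4]

```text
t: 41.02
eef_pos: [0.454, 0.2284, 0.1385]
tcp_rot: [0.001, 0.699, 0.715, 0.002]
wrist_force: [0.1, 0.4, -0.7]
grip_width: 0.457
```

```bash
python3 - <<'E'
from h import *
s=env.sense(); d=grab('wrist'); cv2.imwrite('pics/w11.png',d['frame']); P=cloud(d)
z=s['eef_pos'][2]-.0085
Q=pts(d,s['eef_pos'][:2],.06,z+.02,z+.03,P); Q=Q[Q[:,1]>s['eef_pos'][1]+.014]; rect(Q,'chan front'); print('max y',np.percentile(Q[:,1],99.5))
Q=P.reshape(-1,3); m=(Q[:,2]>.0055)&(Q[:,2]<.011)&(Q[:,1]>.19)&(Q[:,1]<.31)&(abs(Q[:,0]-.455)<.07); rect(Q[m],'plate end'); print(np.percentile(Q[m][:,1],99.5),np.percentile(Q[m][:,0],[.5,99.5]))
plan((.4539,.2278,.0165),91.3)
E
```

```text
chan front n 6726 c [452.9 253.6] wh [40.3 23.3] ang 1.4 (w side, mod 90) z med 0.1552 p10 0.1543 p90 0.1560
max y 0.26520185659712503
plate end n 10537 c [452.9 233.5] wh [110.7  89.2] ang 1.3 (w side, mod 90) z med 0.0082 p10 0.0073 p90 0.0091
0.2784060836796955 [0.39816789 0.50773551]
at [0.4539 0.2283 0.1383] yaw 91.3 t 41.08 grip 0.451 F [ 0.3  0.4 -0.3] tilt 0.20 q1,q6 [0.47 2.01]
turn z total 0.0002 rad rows>=1
shift tool cm after turn [-0.05  0.   12.18] rows>=2
```

View pics/w11.png

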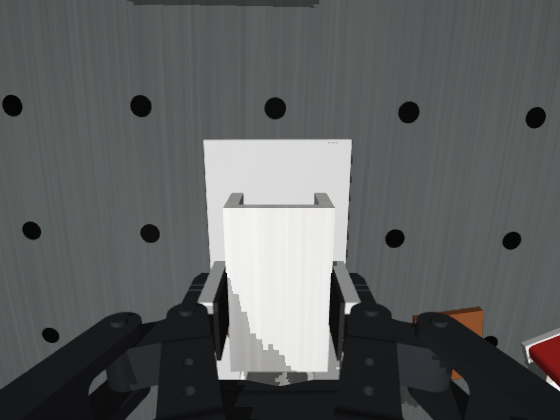

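Wrist view (12): the channel is in hand at (280,290), open side down, centred on the plate end at (278,140–380). I'll shift it 1.5 mm towards the pipe and lower it.

Call:
apply_moves:
  moves:
    - [[0, 0, 0], [-0.15, -0.03, 4], 3.4]
    - [[0, 0, 0], [0, 0, 4], 3.4]
    - [[0, 0, 0], [0, 0, 2.5], 3.4]
    - [[0, 0, 0], [0, 0, 1], 3.4]
    - [[0, 0, 0], [0, 0, 0.4], 3.4]
    - [[0, 0, 0], [0, 0, 0.15], 3.4]
    - [[0, 0, 0], [0, 0, 0], 3.4]
    - [[0, 0, 0], [0, 0, 0], 3.4]

```text
t: 42.08
eef_pos: [0.4527, 0.2266, 0.0168]
tcp_rot: [0.0, 0.699, 0.715, 0.001]
wrist_force: [-0.5, -0.8, -1.4]
grip_width: 0.46
```

Call:
apply_moves:
  moves:
    - [[0, 0, 0], [0, 0, 0.1], 3.4]
    - [[0, 0, 0], [0, 0, 0], 3.4]

```text
t: 42.32
eef_pos: [0.4526, 0.2266, 0.0164]
tcp_rot: [0.0, 0.699, 0.715, 0.001]
wrist_force: [-2.0, -1.3, 8.1]
grip_width: 0.461
```

Contact. I'll release, rise and survey the line.

Call:
apply_moves:
  moves:
    - [[0, 0, 0], [0, 0, -0.06], 4.2]
    - [[0, 0, 0], [0, 0, 0], 5]
    - [[0, 0, 0], [0, 0, 0], 6.2]
    - [[0, 0, 0], [0, 0, 0], 6.2]
    - [[0, 0, 0], [0, 0, -4], 6.2]
    - [[0, 0, 0], [0, 0, -5], 6.2]
    - [[0, 0, 0], [0, 0, -6], 7]
    - [[0, 0, 0], [0, 0, -6], 8]
    - [[0, 0, 0], [-5, 0, -3], 8]
    - [[0, 0, 0], [-5, 0, -2], 8]
    - [[0, 0, 0], [-5, 0, -1], 8]
    - [[0, 0, 0], [-5, 0, 0], 8]

```text
t: 43.82
eef_pos: [0.4573, 0.025, 0.2868]
tcp_rot: [0.001, 0.699, 0.715, 0.001]
wrist_force: [1.9, -0.5, -0.6]
grip_width: 0.938
```

Call:
apply_moves:
  moves:
    - [[0, 0, 0.175], [0, 0, -2], 8]
    - [[0, 0, 0.175], [0, 0, -2], 8]
    - [[0, 0, 0.175], [0, 0, -1], 8]
    - [[0, 0, 0.175], [0, 0, 0], 8]
    - [[0, 0, 0.175], [0, 0, 0], 8]
    - [[0, 0, 0.175], [0, 0, 0], 8]
    - [[0, 0, 0.175], [0, 0, 0], 8]
    - [[0, 0, 0.175], [0, 0, 0], 8]
    - [[0, 0, 0], [0, 0, 0], 8]
    - [[0, 0, 0], [0, 0, 0], 8]
    - [[0, 0, 0], [0, 0, 0], 8]

```text
t: 45.2
eef_pos: [0.4568, 0.0264, 0.3357]
tcp_rot: [-0.0, 0.995, 0.098, -0.0]
wrist_force: [0.8, -0.2, -0.2]
grip_width: 0.937
```

```bash
cat > chk.py <<'E'
from h import *
d=grab('wrist'); cv2.imwrite('pics/w12.png',d['frame'])
for n,d in(('wrist',d),('top',grab('top'))):
    P=cloud(d); print(n)
    rect(pts(d,(.462,-.108),.045,.09,.105,P),'cap'); rect(pts(d,(.462,-.108),.025,.12,.14,P),'nut'); brownrect(d,(.462,-.107))
    circ(pts(d,(.456,.132),.05,.08,.095,P),'pipe')
    rect(pts(d,(.4588,.0128),.065,.028,.04,P),'bar'); rect(pts(d,(.4539,.228),.05,.028,.04,P),'chan')
    Q=P.reshape(-1,3); m=(Q[:,2]>.0055)&(Q[:,2]<.022)&(abs(Q[:,1]-.01)<.285)&(abs(Q[:,0]-.459)<.068); rect(Q[m],'plate')
for q in('magnet_c','pot_c'): print(q,[(np.round(r['centre'],3),round(r['conf'],2)) for r in models.spot_point(q,'top')])
plan()
E
python3 chk.py
```

```text
wrist
cap n 2280 c [ 462.2 -108.6] wh [60.7 60.6] ang 1.7 (w side, mod 90) z med 0.0962 p10 0.0950 p90 0.0973
nut n 600 c [ 462.3 -108.1] wh [24.4 24.6] ang 1.1 (w side, mod 90) z med 0.1261 p10 0.1245 p90 0.1272
brown n 2284 c [ 461.7 -105.8] wh [88.7 90.1] ang 1.5 (w side, mod 90) z med 0.0180 p10 0.0180 p90 0.0180
pipe n 642 lsq [455.5 132.5] r 21.2 enc [455.3 133. ] 23.9 z med 0.0874
bar n 1830 c [457.9  12.8] wh [ 25.4 110.2] ang 1.2 (w side, mod 90) z med 0.0330 p10 0.0318 p90 0.0340
chan n 1935 c [452.4 227.8] wh [41.  70.8] ang 1.4 (w side, mod 90) z med 0.0330 p10 0.0317 p90 0.0341
plate n 25074 c [458.6  12.8] wh [111.2 530.9] ang 1.4 (w side, mod 90) z med 0.0084 p10 0.0071 p90 0.0181
top
cap n 377 c [ 463.4 -110.7] wh [60. 58.] ang 89.7 (w side, mod 90) z med 0.0963 p10 0.0931 p90 0.0998
nut n 77 c [ 462.4 -111.2] wh [22.3 24.5] ang 88.7 (w side, mod 90) z med 0.1265 p10 0.1230 p90 0.1302
brown n 166 c [ 462.4 -116.3] wh [70.5 84.6] ang 89.7 (w side, mod 90) z med 0.0180 p10 0.0180 p90 0.0180
pipe n 39 lsq [455.3 130.8] r 21.3 enc [455.  133.8] 22.5 z med 0.0874
  return _methods._mean(a, axis=axis, dtype=dtype,
  ret = ret.dtype.type(ret / rcount)
Traceback (most recent call last):
  File "chk.py", line 7, in <module>
    rect(pts(d,(.4588,.0128),.065,.028,.04,P),'bar'); rect(pts(d,(.4539,.228),.05,.028,.04,P),'chan')
    ~~~~^^^^^^^^^^^^^^^^^^^^^^^^^^^^^^^^^^^^^^^^^^^^
  File "h.py", line 35, in rect
    print(tag,'n',len(Q),'c',np.round(c,1),'wh',np.round(wh,1),'ang %.1f'%a,'(w side, mod 90)','z med %.4f p10 %.4f p90 %.4f'%(np.median(Q[:,2]),*np.percentile(Q[:,2],[10,90])))
                                                                                                                                                  ~~~~~~~~~~~~~^^^^^^^^^^^^^^^^
IndexError: index -1 is out of bounds for axis 0 with size 0
```

View pics/w12.png

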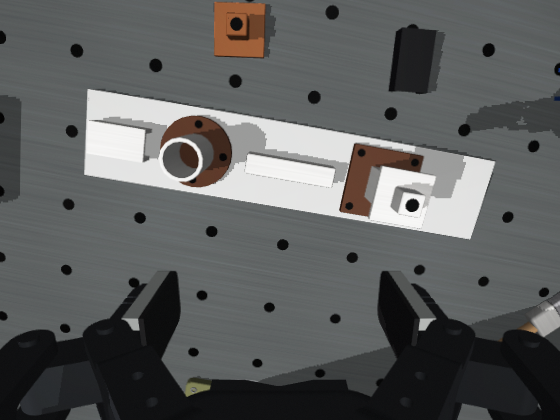

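Wrist view (13): all five parts are in line on the plate, with channel (117,141), pipe (183,160), bar (290,168), tube and cap (402,195). All are within about 1.5 mm of the plate-based targets. Handing in.

```bash
python3 - <<'E'
from h import *
optics.grab_frame('top')
for q in('magnet_c','pot_c'): print(q,[(np.round(r['centre'],3),round(r['conf'],2)) for r in models.spot_point(q,'top')])
from plant import close_job; print(close_job())
E
```

```text
magnet_c [(array([0.718, 0.105, 0.02 ]), 0.68)]
pot_c [(array([ 0.71 , -0.109,  0.024]), 0.53)]
the job is handed in; nothing more can be done
None
```

The job is done and handed in at about 45 s, well inside the 122 s limit. The parts went down in the order asked: square tube, pipe, white cap on the tube, tie bar, white channel. All were released, and the arm is clear.

I fitted the plate at (458.6, 12.8) mm, yaw 1.4°, in the last wrist view and took the targets from that:

| Part | Offset in x (mm) | Offset in y (mm) | Yaw |
|---|---|---|---|
| Tube and cap (measured on the cap) | +0.7 | -1.2 | within about 0.3° |
| Pipe | -0.3 | -0.1 | – |
| Tie bar | -0.7 | 0 | within about 0.3° |
| Channel | -1.0 | +0.1 | within about 0.3° |

The heights fit everything seated flat. The magnet and pot read the same positions as at the start, within network noise.

**Disagreements and gaps:**
- **Tube on its foot:** the views disagreed by 1 to 2.5 mm in y, and I left it as it was.
- **Top camera:** it reads about 2 mm lower in y than the wrist camera. My last check with it stopped early because the arm hid the bar, so the bar and channel figures come from the wrist view only.

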